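# Crack the ampoule in a reagent vial with the bench crusher

## Task

The reagent vial leaning in the bench crusher still has its inner glass ampoule whole: squeeze the crusher's two handles together until they stiffen and then suddenly give, and let them spring open again. Then lift the vial out and stand it upright in the empty compartment of the kit tray, setting it down rather than dropping it. Leave the other things on the table where they are.

Things in the scene. Friction and masses are not known exactly. Their poses are not given: they have to be found in the camera images.
- crusher: Bench ampoule crusher fixed to the table: grey cast stand, two nutcracker-like steel arms with black rubber handles. Origin on the table under the stand; x from the handles towards the hinge, y to the left, z up. The arms lie in a plane sloping 30 deg, up along +x; its normal is (-0.5, 0, 0.866) in this frame. Stand base x -26 to 100 mm, y +-55 mm.
- crusher_hinge (a point): On the hinge pin, mid-way through the arms' thickness (arms and jaws are 16 mm thick across their plane), 125 mm above the table; the crusher's axes. From it the arms run 166 mm down the slope towards crusher -x, past the jaws (40 mm from the pin) to free handle ends. The pin's head stands 13 mm above this point along the plane's normal. Nothing lies under the handles.
- handle_left_grip (a point): Centre of the left (crusher +y) handle, a round bar 13 mm across, 150 mm from the hinge pin; at rest 50 mm above the table. At rest the handles are here 53 mm apart centre to centre (66 mm over the outsides); squeezed on a cracked vial about 25 to 28 mm apart (47 mm outside width just before it gives, 40 mm after). Its z is the plane's normal, -x points to the handle's end. Moves with the handle.
- handle_right_grip (a point): The same point of the right (crusher -y) handle.
- handle_left (a joint): Left arm's angle about the pin, rad: 0 = open, grows as it is squeezed inwards, at most 0.15; about 0.065 just before the ampoule gives, 0.085 to 0.1 after. A spring opens it (1 N at the grip at rest, 2.5 N closed). The arms swing independently, so a squeeze a little off-centre is fine.
- handle_right (a joint): The same for the right arm.
- ampoule (a joint): How far the vial's white press panel (12 x 20 mm, facing the left jaw) is pushed in, m: 0 = ampoule whole, 0.0035 = cracked. The resistance peaks near 2 mm, when each handle is squeezed with about 13 N at the grip (20 N is ample, 25 N does no harm); then it gives at once: the panel snaps in and stays in, and the handles jump about 7 mm closer.
- vial_cap (a point): Centre of the ribbed round white cap of the reagent vial, where it is grasped: 62 mm from the vial's foot along its axis z. Cap 20 mm across, 46 to 78 mm from the foot (78 = the vial's top); below it a clear body 24 mm across with an amber ampoule inside. About 35 g.
- vial_foot (a point): Centre of the flat underside of that vial; z along its axis to the cap. At the start it stands between the jaws, about 1 mm clear of each, leaning 30 deg with the plane's normal, foot 10 mm deep in a loose seat, side on a 36 mm high rest. It comes out along its axis: 40 mm of lift clears all. The jaws' tops are 33 mm up from the foot.
- tray_space (a point): Centre of the floor of the kit tray's empty compartment, 3 mm above the table, z up; compartment 124 mm (x) by 102 mm (y) inside, wall tops 20 mm above the table. White fixed tray of two compartments, 130 x 210 mm; the other one, towards -y, holds the test cassette.
- cassette: White test cassette, 22 x 72 x 6 mm, lying in the tray's other compartment; origin under its centre. Stays there.
- spare_vial: A second reagent vial like the first, standing on the table, 24 mm across (32 over its panel), 78 mm high; origin under its centre. Stays there.
- sanitiser: Clear hand-sanitiser bottle, 56 mm across, 150 mm high; origin under its centre. Stays there.
- marker: Marker pen lying on the table, 130 mm long along its x, 17 mm high; origin under its middle. Stays there.
- thermometer: White infrared thermometer lying on the table, about 115 x 65 mm, 30 mm high; origin under its centre. Stays there.
- tube_rack: Clear rack of small capped tubes, 75 x 170 mm, 74 mm high, fixed; origin under its centre. It and the tray may change sides.
Not all that is in view belongs to the job. Leave any orange or yellow look-alike of the crusher alone.

How it is judged:
By the outcome, as a careful person would: the job done as asked, in the order asked, and still so for the second after the job is handed in, with the robot touching nothing.
It also fails if it takes over 54 s, if anything falls off the work surface, if the arm or the gripper's body presses on something with over 40 N, if the wrist force passes 120 N, or if a joint passes its speed limit or range.

## Robot

A 6-joint arm with a two-finger parallel gripper is mounted at the origin on the work surface. World frame = base frame: x ahead of the robot, y to its left, z up, the work surface at z = 0. Lengths are in m, angles in rad, forces in N, time in s.
With the tool pointing down it reaches from about 0.4 to 0.825 m from the base axis. Payload 7 kg.
Tool frame: the origin (TCP) lies midway between the tips of the shut fingers; the grasp point (between the pads) lies 19 mm behind it; z points along the fingers, y is the line along which they close (so a half turn about z gives the same grasp; the last joint's range is limited). The gripper opens to 88 mm and grips with 3 to 60 N. Pads are 19 mm wide; open, the fingers measure 130 mm over their backs; the gripper's body (78 mm by 193 mm) begins 47 mm behind the grasp point.
Start: joints at [0.288, 0.359, 0.012, 0, -1.224, -0.288], TCP at [0.675, -0, 0.227] pointing down, gripper open.
Joint ranges: [-3.07, 3.07], [-1.43, 2.12], [-1.02, 1.25], [-3.03, 1.67], [-3.05, -0], [-3.03, 3.03]. Speed limits (rad/s): [2.39, 2.39, 3.01, 3.14, 3.14, 3.14].

## Interface

Orientations are given as a unit quaternion [x, y, z, w].
In Python, from plant import env gives the robot as it stands.
- The arm moves only by the tool play_rows, never from a script. Its argument "plan" is a list of rows, each a list of 3 entries, a list of its own where there are three numbers: the shift along the tool's x, y, z in m, then the turn, a rotation vector about the tool's x, y, z in rad, then the finger opening in m, from 0 to 0.0876. In form: [[[dx, dy, dz], [wx, wy, wz], fingers], ...]. A call has 1 to 10 rows; each row is the pose to reach, as a shift and turn from the pose commanded when the call began, along the tool's axes at that moment; what a row does not reach only later rows make up. A row lasts 1/10 s, in which the tool goes at most 50 mm and 8.59 degrees, less where a joint would pass 70% of its speed; a pose out of reach is approached as far as the arm can. A call with a gripper value outside its range is refused whole. The fingers move at their own pace and stop on an object; "squeeze" is the grip in N (left out, the last holds). Time passes only in rows, so rows that repeat a pose let the fingers close. It gives the time, the measured TCP pose, the force, the opening and the grip force at its end, in the units of the state.
- env.observe(): the state, without advancing time (a new reading comes with each control period).
- env.camera(name): name is "scene" or "side" or "wrist"; returns the picture (400x640x3 uint8, red, green, blue); there is no depth.
- env.calibration(name): a dict with "camera_matrix" (3x3 intrinsics, pixels), "position" and "orientation" of the camera in the world. Camera axes: x right, y up, looking along -z (the intrinsics and any distortion apply to the point x, -y, -z); pixel columns grow to the right and rows downward; lengths in m; the calibration is good to about 2 mm. A picture is of the moment at which its call begins: read the wrist's pose just before it. calibration takes no time and is no camera call; for the wrist camera it gives the pose at the moment of the call.
- env.finish_job(): hands the job in; it is judged then, once.
Trained networks look in the newest picture that a camera, given by its name, has taken for a name from the list of things; names that differ only in an ending like _2 or _b are one class to them, and where a whole thing is asked for, a point or a joint stands for the part that bears it (a point fixed in the world has none). Each returns a list of dicts, best first, with "confidence" (0 to 1); they miss things now and then, are a little off and sometimes report something else, mostly with a low value. They report only what shows in the picture. A call takes as long as a camera call. They do not tell look-alikes from the thing itself.
- env.boxes_of(name, camera): "at" ([x, y, z] in m, in world coordinates, good to about 4 mm: the middle of the surface that is visible of it).
- env.pinpoint(name, camera): "at" ([x, y, z] in m, in world coordinates, good to about 4 mm: a listed point, or the origin of a listed thing).
The state is a dict: "time": time; "qpos": joint angles; "joint_velocities": joint speeds; "effort": joint torques, N m; "tool_pos": TCP position; "tcp_rot": TCP orientation; "contact_force": force on the tool from outside, world axes, zero at the start; "wrist_torque": the same for the moment, N m; "width": finger opening in m; "grasp_force": force on a finger pad.
Only numpy, scipy, OpenCV 4.12 (cv2) and the standard library are available. Lean on these libraries where they do the work, as an engineer would, in place of code of your own. Each camera call takes 0.05 s, during which the arm holds its last target. There are 200 camera calls.

## Working session

There is one attempt and no reset: what is moved stays moved. The work goes in short steps, Python scripts to look and compute and a tool call to move; the robot and the scene stay as the last step left them, time stands still between calls to the robot, and variables do not carry over. Pictures are saved under pics/ and viewed, at most 10 in all, crops included, and the job is handed in when it is done.

Besides the shell and the picture viewer there is one more tool, called after "Emit:" as name(argument=value, ...), one argument or row to a line, values as JSON. play_rows: Moves the arm, as the interface text tells. Its arguments: {"type":"object","properties":{"plan":{"type":"array"},"squeeze":{"type":"number"}},"required":["plan"]}

```bash
mkdir -p pics && ls && python3 - <<'E'
from plant import env
import cv2,numpy as np
s=env.observe();print(s['time'],s['tool_pos'],s['tcp_rot'],s['width'])
for c in ['scene','side']:
    im=env.camera(c);cv2.imwrite(f'pics/{c}0.png',im[:,:,::-1])
    for n in ['crusher','crusher_hinge','handle_left_grip','handle_right_grip','vial_cap','vial_foot','tray_space','cassette','spare_vial','sanitiser','marker','thermometer','tube_rack']:
        print(c,n,[(np.round(d['at'],3).tolist(),round(d['confidence'],2)) for d in env.pinpoint(n,c)][:3])
print(env.observe()['time'])
E
```

```text
pics
0.0 [ 6.74507780e-01 -3.95640968e-05  2.25638666e-01] [-7.07082573e-01  7.07130502e-01  5.18346389e-04 -6.48548316e-04] 0.08795614662080815
scene crusher [([0.576, -0.018, -0.004], 0.97), ([0.26, 0.302, 0.002], 0.83), ([0.23, -0.317, -0.001], 0.72)]
scene crusher_hinge [([0.219, -0.274, 0.128], 0.88), ([0.244, 0.35, 0.125], 0.88), ([0.552, 0.03, 0.12], 0.61)]
scene handle_left_grip [([0.262, 0.217, 0.051], 0.76), ([0.581, -0.105, 0.046], 0.73), ([0.217, -0.402, 0.049], 0.51)]
scene handle_right_grip [([0.629, -0.084, 0.049], 0.96), ([0.268, -0.391, 0.05], 0.57)]
scene vial_cap [([0.574, -0.021, 0.138], 0.52)]
scene vial_foot [([0.558, 0.007, 0.084], 0.69), ([0.463, -0.298, 0.003], 0.45)]
scene tray_space [([0.497, 0.379, 0.009], 0.66)]
scene cassette [([0.521, 0.278, 0.002], 0.51)]
scene spare_vial [([0.716, 0.088, 0.001], 0.61)]
scene sanitiser [([0.719, 0.25, 0.001], 0.69), ([0.587, -0.102, 0.046], 0.31)]
scene marker [([0.554, 0.028, 0.12], 0.66), ([0.386, 0.009, 0.003], 0.55)]
scene thermometer [([0.72, -0.226, 0.002], 0.92)]
scene tube_rack [([0.523, 0.278, 0.003], 0.63), (
[... 424 characters left out ...]
15, 0.237, 0.052], 0.85), ([0.627, -0.081, 0.05], 0.74), ([0.722, 0.251, 0.003], 0.53)]
side vial_cap [([0.576, -0.024, 0.137], 0.47), ([0.556, 0.029, 0.126], 0.35)]
side vial_foot [([0.464, -0.301, -0.001], 0.73), ([0.561, 0.008, 0.081], 0.47)]
side tray_space [([0.499, 0.379, 0.002], 0.92), ([0.564, 0.01, 0.081], 0.64)]
side cassette [([0.519, 0.275, 0.002], 0.74), ([0.573, -0.021, 0.003], 0.16)]
side spare_vial [([0.721, 0.091, -0.002], 0.53)]
side sanitiser [([0.721, 0.249, 0.001], 0.76)]
side marker [([0.462, -0.301, 0.0], 0.59), ([0.38, 0.006, 0.0], 0.57), ([0.72, 0.094, -0.004], 0.55)]
side thermometer [([0.717, -0.231, -0.004], 0.89)]
side tube_rack [([0.459, -0.299, 0.0], 0.83)]
1.4
```

View pics/scene0.png

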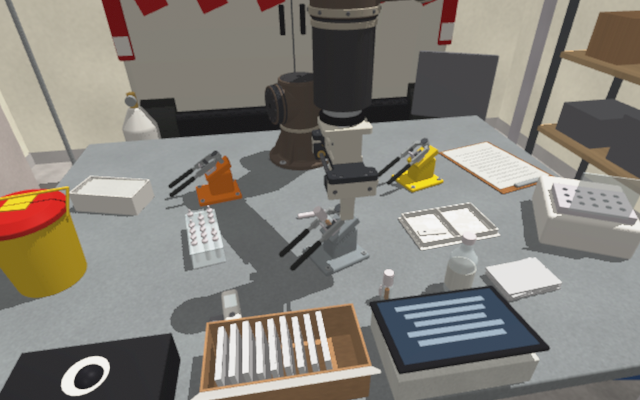

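View pics/side0.png

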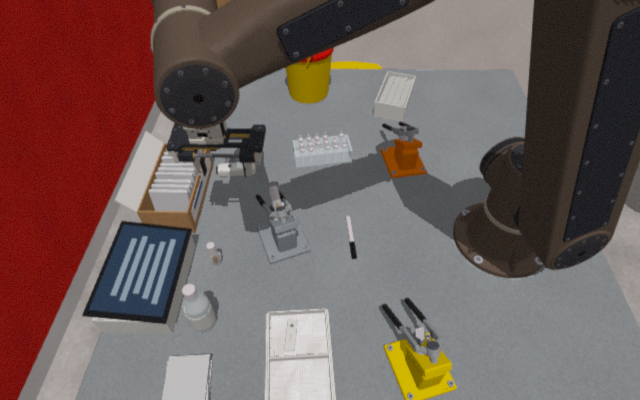

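The grey crusher is at scene ~(330,235) px and side ~(283,225) px. The orange and yellow ones are decoys. The tray is at scene ~(450,222) px, and the compartment on the +y side is empty. The network points agree with the stated geometry: heights of 0.05 and 0.125, and grip 0.134 m from the hinge. Next I'll compute the pre-grip pose.

```bash
cat > h.py <<'E'
from plant import env
import numpy as np
from scipy.spatial.transform import Rotation as R
hinge=np.array([.5540,.0295,.125]); mid=np.array([.6048,-.0940,.050])
def frame(hinge,mid):
    x=(hinge-mid)*[1,1,0]; x/=np.linalg.norm(x); y=np.array([-x[1],x[0],0]); n=-.5*x+.866*np.array([0,0,1])
    return x,y,n
def rot(z,y):  # tool rotation
    z=z/np.linalg.norm(z); return R.from_matrix(np.c_[np.cross(y,z),y,z])
def delta(pos,Rt,show=True):
    s=env.observe(); R0=R.from_quat(s['tcp_rot'])
    d=R0.inv().apply(pos-s['tool_pos']); w=(R0.inv()*Rt).as_rotvec()
    print('t',round(s['time'],2),'d',np.round(d,4).tolist(),'w',np.round(w,4).tolist()); return d,w
E
python3 - <<'E'
from h import *
x,y,n=frame(hinge,mid); print(x,y,n)
delta(mid+n*(.12-.019),rot(-n,y))
E
```

```text
[-0.38041081  0.92481761  0.        ] [-0.92481761 -0.38041081  0.        ] [ 0.1902054  -0.46240881  0.866     ]
t 1.4 d [0.1407, 0.051, 0.0891] w [-0.1021, -0.5169, -0.3813]
```

Emit:
play_rows(
  plan=[
    [[0.045,0.0,0],[-0.02,-0.1,-0.08],0.087],
    [[0.09,0.01,0],[-0.05,-0.25,-0.18],0.087],
    [[0.14,0.03,0.0],[-0.08,-0.4,-0.3],0.087],
    [[0.14,0.05,0.03],[-0.102,-0.517,-0.381],0.087],
    [[0.14,0.051,0.07],[-0.102,-0.517,-0.381],0.087],
    [[0.14,0.051,0.089],[-0.102,-0.517,-0.381],0.087],
    [[0.14,0.051,0.089],[-0.102,-0.517,-0.381],0.087],
    [[0.14,0.051,0.089],[-0.102,-0.517,-0.381],0.087],
    [[0.14,0.051,0.089],[-0.102,-0.517,-0.381],0.087],
  ],
  squeeze=20,
)

```text
time: 2.3
tool_pos: [0.6251, -0.1398, 0.1399]
tcp_rot: [0.803, -0.537, -0.213, -0.144]
contact_force: [0.5, 0.1, 0.4]
width: 0.0867
grasp_force: 0.0
```

```bash
python3 - <<'E'
from h import *
import cv2
x,y,n=frame(hinge,mid)
delta(mid+n*(.12-.019),rot(-n,y))
for c in ['wrist','scene','side']:
    im=env.camera(c);cv2.imwrite(f'pics/{c}1.png',im[:,:,::-1])
    for k in ['crusher_hinge','handle_left_grip','handle_right_grip','vial_cap']:
        print(c,k,[(np.round(d['at'],4).tolist(),round(d['confidence'],2)) for d in env.pinpoint(k,c)][:3])
E
```

```text
t 2.3 d [0.0016, 0.0013, 0.0019] w [-0.0019, -0.0027, 0.0022]
wrist crusher_hinge []
wrist handle_left_grip [([0.5805, -0.1007, 0.0487], 0.96)]
wrist handle_right_grip [([0.6321, -0.0809, 0.05], 0.63)]
wrist vial_cap [([0.569, -0.024, 0.1389], 0.89)]
scene crusher_hinge [([0.5542, 0.0261, 0.1213], 0.88), ([0.5728, -0.0157, -0.0011], 0.74), ([0.2458, 0.3472, 0.1263], 0.7)]
scene handle_left_grip [([0.2604, 0.2166, 0.0508], 0.69), ([0.2175, -0.4062, 0.0477], 0.37)]
scene handle_right_grip [([0.6274, -0.0857, 0.0515], 0.68), ([0.3133, 0.2382, 0.0519], 0.56), ([0.2682, -0.3906, 0.0494], 0.38)]
scene vial_cap [([0.5739, -0.0212, 0.1415], 0.64), ([0.7188, 0.2526, 0.0013], 0.19)]
side crusher_hinge [([0.5546, 0.0249, 0.1212], 0.93), ([0.2212, -0.2694, 0.1253], 0.92), ([0.2475, 0.3483, 0.1243], 0.62)]
side handle_left_grip [([0.2608, 0.218, 0.0512], 0.87), ([0.2128, -0.4013, 0.0502], 0.67), ([0.5777, -0.1079, 0.0505], 0.43)]
side handle_right_grip [([0.6257, -0.0817, 0.0478], 0.78), ([0.2697, -0.3931, 0.0499], 0.61), ([0.3162, 0.2392, 0.0484], 0.61)]
side vial_cap [([0.575, -0.0259, 0.1379], 0.46)]
```

View pics/wrist1.png

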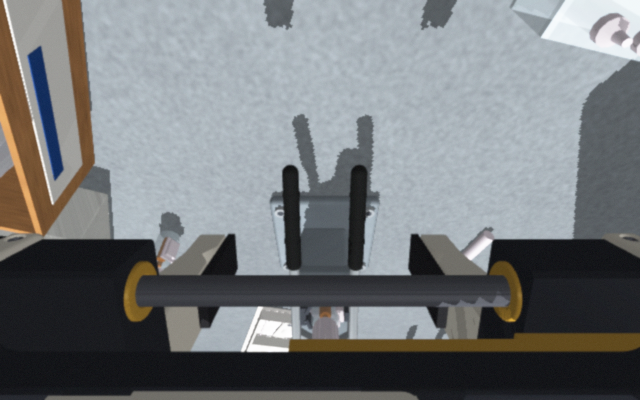

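The wrist view shows both black handles at columns 291 and 359, parallel to the image vertical. They are centred (325) between the finger pads (323). The pose is good, so I'll descend.

Emit:
play_rows(
  plan=[
    [[0.001,0.001,0.03],[0,0,0],0.087],
    [[0.001,0.001,0.06],[0,0,0],0.087],
    [[0.001,0.001,0.085],[0,0,0],0.087],
    [[0.001,0.001,0.105],[0,0,0],0.087],
    [[0.001,0.001,0.118],[0,0,0],0.087],
    [[0.001,0.001,0.122],[0,0,0],0.087],
    [[0.001,0.001,0.122],[0,0,0],0.087],
  ],
  squeeze=20,
)

```text
time: 3.75
tool_pos: [0.6003, -0.0848, 0.0313]
tcp_rot: [0.802, -0.538, -0.215, -0.144]
contact_force: [0.8, 0.2, -0.5]
width: 0.0869
grasp_force: 0.0
```

```bash
python3 - <<'E'
from h import *
import cv2
x,y,n=frame(hinge,mid)
delta(mid-n*.019,rot(-n,y))
im=env.camera('wrist');cv2.imwrite('pics/w2.png',im[:,:,::-1])
E
```

```text
t 3.75 d [-0.0005, -0.0007, -0.0023] w [0.0002, 0.0001, -0.0]
```

View pics/w2.png

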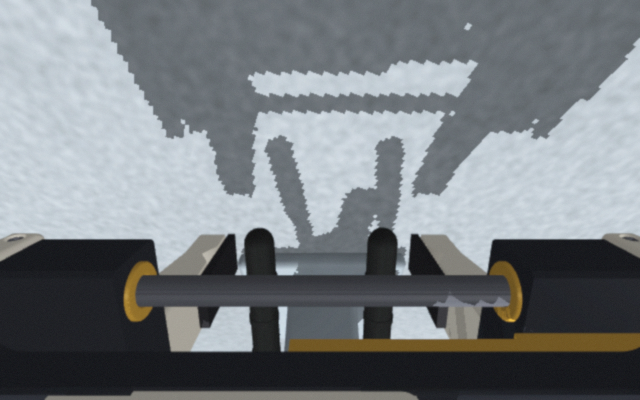

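Both handles, at columns 260 and 382, lie between the pads (236 to 411). I'll close gradually.

Emit:
play_rows(
  plan=[
    [[0,0,0],[0,0,0],0.075],
    [[0,0,0],[0,0,0],0.068],
    [[0,0,0],[0,0,0],0.062],
    [[0,0,0],[0,0,0],0.057],
    [[0,0,0],[0,0,0],0.053],
    [[0,0,0],[0,0,0],0.05],
    [[0,0,0],[0,0,0],0.05],
  ],
  squeeze=20,
)

```text
time: 4.5
tool_pos: [0.6008, -0.0857, 0.0313]
tcp_rot: [0.803, -0.538, -0.214, -0.144]
contact_force: [2.3, -4.5, -2.4]
width: 0.0507
grasp_force: 7.5
```

Emit:
play_rows(
  plan=[
    [[0,0,0],[0,0,0],0.047],
    [[0,0,0],[0,0,0],0.044],
    [[0,0,0],[0,0,0],0.041],
    [[0,0,0],[0,0,0],0.038],
    [[0,0,0],[0,0,0],0.036],
    [[0,0,0],[0,0,0],0.036],
  ],
  squeeze=21,
)

```text
time: 5.1
tool_pos: [0.601, -0.0859, 0.0311]
tcp_rot: [0.803, -0.538, -0.214, -0.144]
contact_force: [3.6, -6.5, -3.4]
width: 0.0378
grasp_force: 21.2
```

The opening has gone past 47 mm to 37.8 mm, so the ampoule gave. Now I'll open and retreat along the plane's normal.

Emit:
play_rows(
  plan=[
    [[0,0,0],[0,0,0],0.045],
    [[0,0,0],[0,0,0],0.055],
    [[0,0,0],[0,0,0],0.065],
    [[0,0,0],[0,0,0],0.075],
    [[0,0,0],[0,0,0],0.087],
    [[0,0,0],[0,0,0],0.087],
    [[0,0,0],[0,0,0],0.087],
  ],
)

```text
time: 5.8
tool_pos: [0.5999, -0.0845, 0.0313]
tcp_rot: [0.802, -0.538, -0.215, -0.144]
contact_force: [-0.4, -0.5, -0.4]
width: 0.085
grasp_force: 0.0
```

Emit:
play_rows(
  plan=[
    [[0,0,-0.02],[0,0,0],0.087],
    [[0,0,-0.05],[0,0,0],0.087],
    [[0,0,-0.09],[0,0,0],0.087],
    [[0,0,-0.13],[0,0,0],0.087],
    [[0,0,-0.16],[0,0,0],0.087],
    [[0,0,-0.16],[0,0,0],0.087],
    [[0,0,-0.16],[0,0,0],0.087],
  ],
)

```text
time: 6.5
tool_pos: [0.6307, -0.1589, 0.1703]
tcp_rot: [0.802, -0.538, -0.215, -0.145]
contact_force: [0.1, 1.0, -0.8]
width: 0.0872
grasp_force: 0.0
```

```bash
python3 - <<'E'
from h import *
import cv2
x,y,n=frame(hinge,mid)
for c in ['wrist','scene','side']:
    im=env.camera(c);cv2.imwrite(f'pics/{c}3.png',im[:,:,::-1])
    for k in ['handle_left_grip','handle_right_grip','vial_cap','vial_foot']:
        print(c,k,[(np.round(d['at'],4).tolist(),round(d['confidence'],2)) for d in env.pinpoint(k,c)][:3])
cap=np.array([.574,-.022,.138])
print('model cap', hinge*[1,1,1]-.04*(x*.866+[0,0,.5])+n*37e-3)
delta(cap+n*(.06-.019),rot(-n,y))
E
```

```text
wrist handle_left_grip [([0.5804, -0.0996, 0.0468], 0.76)]
wrist handle_right_grip [([0.6336, -0.0805, 0.048], 0.96)]
wrist vial_cap [([0.5676, -0.025, 0.1392], 0.84)]
wrist vial_foot []
scene handle_left_grip [([0.5806, -0.103, 0.0464], 0.73), ([0.2603, 0.216, 0.0467], 0.58), ([0.2174, -0.4031, 0.0508], 0.38)]
scene handle_right_grip [([0.311, 0.2357, 0.0489], 0.81), ([0.7189, -0.2263, 0.0026], 0.67), ([0.2685, -0.3886, 0.0487], 0.62)]
scene vial_cap [([0.5704, -0.0235, 0.1394], 0.57)]
scene vial_foot [([0.5616, 0.0034, 0.0857], 0.68), ([0.4656, -0.3016, 0.002], 0.68)]
side handle_left_grip [([0.5611, 0.0086, 0.0826], 0.71), ([0.579, -0.1052, 0.0515], 0.6), ([0.2592, 0.2201, 0.0487], 0.56)]
side handle_right_grip [([0.6249, -0.0787, 0.0497], 0.73), ([0.2686, -0.392, 0.0538], 0.7), ([0.3158, 0.2341, 0.0492], 0.58)]
side vial_cap [([0.5724, -0.028, 0.1387], 0.64), ([0.5794, -0.1018, 0.0517], 0.6)]
side vial_foot [([0.5616, 0.008, 0.0821], 0.47)]
model cap [ 0.57421503 -0.01964481  0.137042  ]
t 7.25 d [-0.1122, 0.0004, 0.0607] w [-0.0003, 0.0001, -0.0002]
```

View pics/wrist3.png

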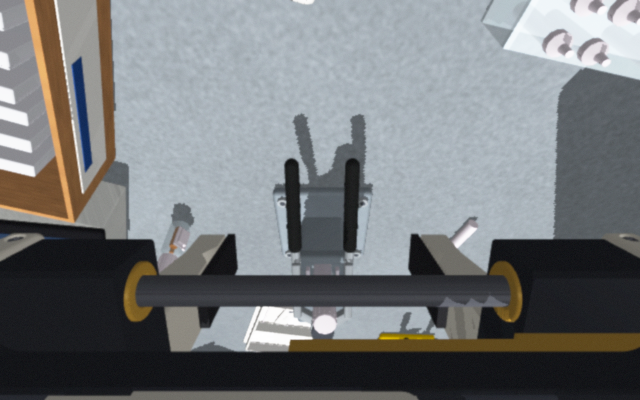

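The handles are open again (columns 291 and 352). The cap shows at (324,323) px, centred between the fingers. I'll move over the vial, then down to the upper half of the cap.

Emit:
play_rows(
  plan=[
    [[-0.03,0,0],[0,0,0],0.087],
    [[-0.07,0,0],[0,0,0],0.087],
    [[-0.1,0,0],[0,0,0],0.087],
    [[-0.112,0,0.01],[0,0,0],0.087],
    [[-0.112,0,0.04],[0,0,0],0.087],
    [[-0.112,0,0.07],[0,0,0],0.087],
    [[-0.112,0,0.09],[0,0,0],0.087],
    [[-0.112,0,0.1],[0,0,0],0.087],
    [[-0.112,0,0.1],[0,0,0],0.087],
  ],
)

```text
time: 8.15
tool_pos: [0.5739, -0.0224, 0.1381]
tcp_rot: [0.802, -0.538, -0.216, -0.144]
contact_force: [0.7, -0.5, 0.0]
width: 0.0868
grasp_force: 0.0
```

```bash
python3 - <<'E'
from h import *
import cv2
x,y,n=frame(hinge,mid)
print(env.observe()['contact_force'])
ims=[]
for c in ['side','scene']:
    im=env.camera(c)
    K=env.calibration(c); s=env.observe()
    # project TCP for crop centre
    Rc=R.from_quat(K['orientation']) if np.size(K['orientation'])==4 else R.from_matrix(K['orientation'])
    p=Rc.inv().apply(s['tool_pos']-K['position']); p=np.array([p[0],-p[1],-p[2]]); u=K['camera_matrix']@p; u=(u[:2]/u[2]).astype(int); print(c,u)
    cr=im[max(u[1]-50,0):u[1]+50,max(u[0]-50,0):u[0]+50]; ims.append(cv2.resize(cr,(400,400),interpolation=cv2.INTER_CUBIC))
    print([(np.round(d['at'],4).tolist(),round(d['confidence'],2)) for d in env.pinpoint('vial_cap',c)][:2])
cv2.imwrite('pics/c4.png',np.hstack(ims)[:,:,::-1])
delta(np.array([.573,-.022,.138])+n*(.005-.019),rot(-n,y))
E
```

```text
[ 0.68833957 -0.47432502  0.02159003]
side [274 192]
[]
scene [319 211]
[]
t 8.35 d [-0.0009, 0.0019, 0.0171] w [-0.0016, -0.001, 0.0003]
```

View pics/c4.png

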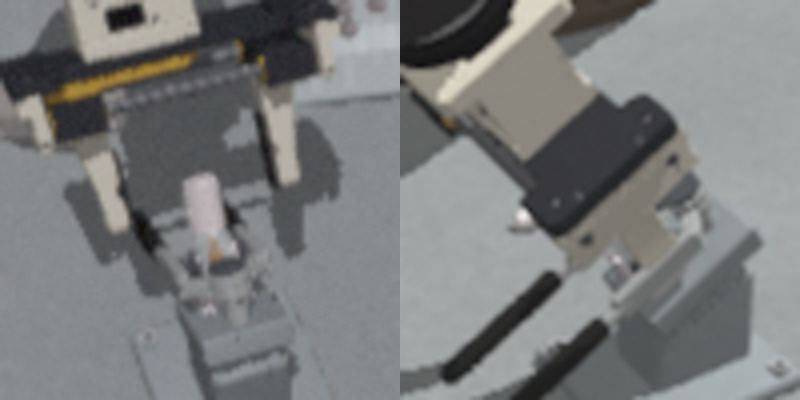

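In the side crop the cap (203,205) sits midway between the fingertips (118 and 285). I'll advance 16 mm and close gently.

Emit:
play_rows(
  plan=[
    [[0,0.001,0.008],[0,0,0],0.087],
    [[0,0.001,0.016],[0,0,0],0.087],
    [[0,0.001,0.016],[0,0,0],0.06],
    [[0,0.001,0.016],[0,0,0],0.04],
    [[0,0.001,0.016],[0,0,0],0.03],
    [[0,0.001,0.016],[0,0,0],0.024],
    [[0,0.001,0.016],[0,0,0],0.02],
    [[0,0.001,0.016],[0,0,0],0.016],
    [[0,0.001,0.016],[0,0,0],0.016],
  ],
  squeeze=5,
)

```text
time: 9.25
tool_pos: [0.5708, -0.0158, 0.1256]
tcp_rot: [0.802, -0.538, -0.215, -0.144]
contact_force: [-0.3, -0.4, -0.4]
width: 0.0366
grasp_force: 0.0
```

```bash
python3 - <<'E'
from h import *
s=env.observe();R0=R.from_quat(s['tcp_rot'])
print(s['width'],s['grasp_force'],R0.inv().apply(s['contact_force']),R0.inv().apply(s['wrist_torque']))
x,y,n=frame(hinge,mid)
delta(np.array([.573,-.022,.138])+n*(.005-.019),rot(-n,y))
E
```

```text
0.03658855013684193 0.0 [0.39652949 0.37275475 0.21063695] [-0.00645397  1.66346302 -0.00673637]
t 9.25 d [-0.0006, 0.0003, -0.0] w [-0.0003, 0.0, -0.0002]
```

The fingers are still closing, so I'll give them more time.

Emit:
play_rows(
  plan=[
    [[0,0,0],[0,0,0],0.016],
    [[0,0,0],[0,0,0],0.016],
    [[0,0,0],[0,0,0],0.016],
    [[0,0,0],[0,0,0],0.016],
    [[0,0,0],[0,0,0],0.016],
    [[0,0,0],[0,0,0],0.016],
  ],
  squeeze=6,
)

```text
time: 9.85
tool_pos: [0.5708, -0.0158, 0.1255]
tcp_rot: [0.802, -0.538, -0.215, -0.144]
contact_force: [0.0, -0.0, -0.1]
width: 0.0197
grasp_force: 6.0
```

```bash
python3 - <<'E'
from h import *
s=env.observe();R0=R.from_quat(s['tcp_rot'])
print(s['width'],s['grasp_force'],R0.inv().apply(s['contact_force']),R0.inv().apply(s['wrist_torque']))
E
```

```text
0.019679114878966446 6.000013601733372 [ 0.08506405 -0.0348648   0.06169687] [ 0.04836574  1.69427657 -0.00444496]
```

It's gripped on 20 mm with no side force. I'll firm the grip and draw the vial out along its axis.

Emit:
play_rows(
  plan=[
    [[0,0,0],[0,0,0],0.01],
    [[0,0,0],[0,0,0],0.01],
    [[0,0,-0.008],[0,0,0],0.01],
    [[0,0,-0.018],[0,0,0],0.01],
    [[0,0,-0.03],[0,0,0],0.01],
    [[0,0,-0.045],[0,0,0],0.01],
    [[0,0,-0.065],[0,0,0],0.01],
    [[0,0,-0.085],[0,0,0],0.01],
    [[0,0,-0.1],[0,0,0],0.01],
    [[0,0,-0.1],[0,0,0],0.01],
  ],
  squeeze=15,
)

```text
time: 10.85
tool_pos: [0.591, -0.0635, 0.2145]
tcp_rot: [0.803, -0.538, -0.213, -0.145]
contact_force: [-0.3, -0.2, -0.7]
width: 0.0191
grasp_force: 15.0
```

```bash
python3 - <<'E'
from h import *
import cv2
s=env.observe();print(s['width'],s['grasp_force'],s['contact_force'])
ims=[]
for c in ['side','scene','wrist']:
    im=env.camera(c); ims.append(im)
    for k in ['vial_cap','vial_foot','tray_space','cassette']:
        print(c,k,[(np.round(d['at'],4).tolist(),round(d['confidence'],2)) for d in env.pinpoint(k,c)][:2])
cv2.imwrite('pics/c5.png',np.hstack([cv2.resize(ims[0][100:300,180:380],(400,400),interpolation=2),cv2.resize(ims[1][130:330,220:420],(400,400),interpolation=2)])[:,:,::-1])
yv=np.array([-.925,-.381,0]);yv/=np.linalg.norm(yv)
dn=np.array([0,0,-1.])
t=np.array([.498,.379,.003])
for yy in (yv,np.array([-1.,0,0]),np.array([-.8,.6,0])):
  delta(t+[0,0,.067-.019+.08],rot(dn,yy))
E
```

```text
0.019071964088896064 15.000139534240589 [-0.27227543 -0.20545486 -0.6675696 ]
side vial_cap [([0.5915, -0.0737, 0.2303], 0.57), ([0.5543, 0.0259, 0.1256], 0.31)]
side vial_foot [([0.5834, -0.0406, 0.1714], 0.78)]
side tray_space [([0.4973, 0.3795, 0.0016], 0.76)]
side cassette [([0.5224, 0.2748, 0.0024], 0.6)]
scene vial_cap [([0.5923, -0.0699, 0.2276], 0.72)]
scene vial_foot [([0.5815, -0.0391, 0.1697], 0.51)]
scene tray_space [([0.4987, 0.3813, 0.0076], 0.69), ([0.5786, -0.0414, 0.1712], 0.43)]
scene cassette [([0.5216, 0.2788, -0.0001], 0.54)]
wrist vial_cap [([0.5884, -0.0699, 0.2247], 0.75), ([0.6317, -0.0812, 0.0497], 0.55)]
wrist vial_foot [([0.58, -0.0365, 0.1696], 0.6)]
wrist tray_space [([0.5753, -0.0158, 0.0016], 0.6)]
wrist cassette [([0.6297, -0.0816, 0.0517], 0.56), ([0.5765, -0.0159, 0.001], 0.29)]
t 11.6 d [-0.3429, -0.0828, 0.2917] w [-0.0002, 0.5237, -0.0007]
t 11.6 d [-0.3429, -0.0828, 0.2917] w [0.1021, 0.517, 0.381]
t 11.6 d [-0.3429, -0.0828, 0.2917] w [0.2704, 0.4759, 1.009]
```

View pics/c5.png

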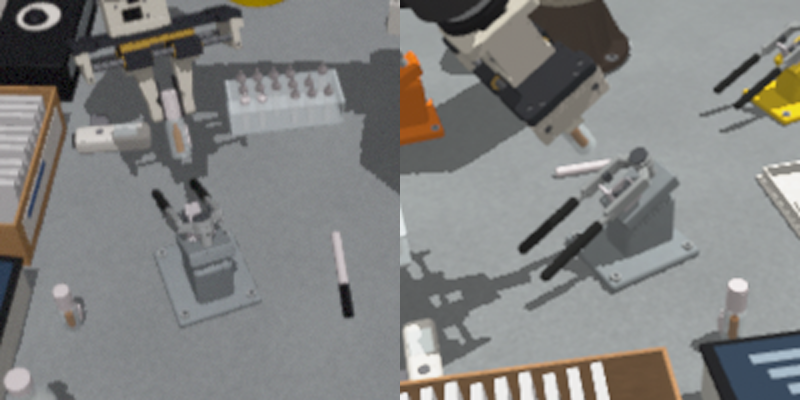

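The vial is held clear of the crusher with its foot visible, and the TCP is about 49 mm above the foot. I'll raise it, level the tool and carry it over the tray.

Emit:
play_rows(
  plan=[
    [[-0.013,0,-0.022],[0,0,0],0.01],
    [[-0.03,-0.002,-0.038],[0,0.06,0],0.01],
    [[-0.065,-0.01,-0.02],[0,0.13,0],0.01],
    [[-0.105,-0.018,0.003],[0,0.2,0],0.01],
    [[-0.145,-0.026,0.026],[0,0.28,0],0.01],
    [[-0.185,-0.035,0.05],[0,0.36,0],0.01],
    [[-0.225,-0.044,0.073],[0,0.44,0],0.01],
    [[-0.265,-0.053,0.097],[0,0.5,0],0.01],
    [[-0.305,-0.062,0.12],[0,0.524,0],0.01],
    [[-0.335,-0.07,0.138],[0,0.524,0],0.01],
  ],
)

```text
time: 12.6
tool_pos: [0.5163, 0.2999, 0.2604]
tcp_rot: [0.832, -0.555, 0.001, -0.0]
contact_force: [0.6, 0.1, -0.7]
width: 0.019
grasp_force: 15.0
```

```bash
python3 - <<'E'
from h import *
s=env.observe();print(s['tool_pos'],s['width'],s['grasp_force'],s['contact_force'],np.round(s['qpos'],2))
yv=np.array([-.925,-.381,0]);yv/=np.linalg.norm(yv)
delta(np.array([.498,.380,.12]),rot(np.array([0,0,-1.]),yv))
E
```

```text
[0.51626541 0.29992574 0.26042135] 0.019001105834053185 14.999523785663769 [ 0.63514193  0.09407386 -0.68905196] [ 0.85  0.21 -0.12  0.   -1.24 -0.46]
t 12.6 d [-0.0811, -0.0137, 0.1404] w [-0.0007, -0.0009, 0.0024]
```

Emit:
play_rows(
  plan=[
    [[-0.03,-0.005,0],[0,0,0],0.01],
    [[-0.065,-0.01,0.01],[0,0,0],0.01],
    [[-0.081,-0.014,0.04],[0,0,0],0.01],
    [[-0.081,-0.014,0.08],[0,0,0],0.01],
    [[-0.081,-0.014,0.115],[0,0,0],0.01],
    [[-0.081,-0.014,0.14],[0,0,0],0.01],
    [[-0.081,-0.014,0.14],[0,0,0],0.01],
    [[-0.081,-0.014,0.14],[0,0,0],0.01],
  ],
)

```text
time: 13.4
tool_pos: [0.5005, 0.3771, 0.1207]
tcp_rot: [0.831, -0.557, 0.0, 0.0]
contact_force: [0.1, -0.3, 0.7]
width: 0.0193
grasp_force: 15.0
```

```bash
python3 - <<'E'
from h import *
import cv2
s=env.observe();print(s['tool_pos'],s['width'],s['contact_force'])
ims=[]
for c in ['side','scene']:
    im=env.camera(c); ims.append(im)
    for k in ['vial_cap','vial_foot','tray_space']:
        print(c,k,[(np.round(d['at'],4).tolist(),round(d['confidence'],2)) for d in env.pinpoint(k,c)][:2])
cv2.imwrite('pics/c6.png',np.hstack([cv2.resize(ims[0][220:400,220:400],(400,400),interpolation=2),cv2.resize(ims[1][100:260,360:520],(400,400),interpolation=2)])[:,:,::-1])
E
```

```text
[0.50049129 0.37706302 0.12073716] 0.01927436722831979 [ 0.09902677 -0.34938805  0.66668514]
side vial_cap [([0.4996, 0.371, 0.1349], 0.68)]
side vial_foot [([0.4981, 0.3772, 0.0686], 0.75)]
side tray_space []
scene vial_cap [([0.4997, 0.3754, 0.1397], 0.72)]
scene vial_foot [([0.4996, 0.3781, 0.0759], 0.5), ([0.7186, 0.0882, 0.0032], 0.49)]
scene tray_space [([0.4972, 0.3799, 0.0044], 0.9)]
```

View pics/c6.png

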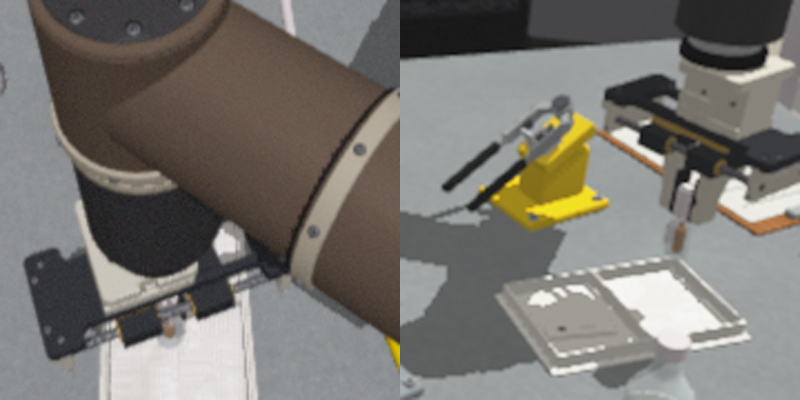

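The vial hangs vertical above the empty compartment, at (678,235) px in the scene crop. I'll lower it close to the floor, then creep down.

Emit:
play_rows(
  plan=[
    [[0,0,0.02],[0,0,0],0.01],
    [[0,0,0.04],[0,0,0],0.01],
    [[0,0,0.055],[0,0,0],0.01],
    [[0,0,0.062],[0,0,0],0.01],
    [[0,0,0.063],[0,0,0],0.01],
    [[0,0,0.063],[0,0,0],0.01],
    [[0,0,0.064],[0,0,0],0.01],
    [[0,0,0.065],[0,0,0],0.01],
    [[0,0,0.066],[0,0,0],0.01],
    [[0,0,0.066],[0,0,0],0.01],
  ],
)

```text
time: 14.8
tool_pos: [0.5002, 0.3769, 0.0542]
tcp_rot: [0.831, -0.557, 0.0, -0.0]
contact_force: [-0.3, -0.1, -1.6]
width: 0.0194
grasp_force: 15.0
```

Emit:
play_rows(
  plan=[
    [[0,0,0.0005],[0,0,0],0.01],
    [[0,0,0.001],[0,0,0],0.01],
    [[0,0,0.0015],[0,0,0],0.01],
    [[0,0,0.0015],[0,0,0],0.01],
  ],
)

```text
time: 15.2
tool_pos: [0.5001, 0.3768, 0.0525]
tcp_rot: [0.831, -0.557, 0.0, 0.0]
contact_force: [0.5, -0.8, -0.6]
width: 0.0194
grasp_force: 15.0
```

Emit:
play_rows(
  plan=[
    [[0,0,0.0005],[0,0,0],0.01],
    [[0,0,0.001],[0,0,0],0.01],
    [[0,0,0.0015],[0,0,0],0.01],
    [[0,0,0.0015],[0,0,0],0.01],
  ],
)

```text
time: 15.6
tool_pos: [0.5002, 0.377, 0.0513]
tcp_rot: [0.831, -0.557, 0.0, -0.0]
contact_force: [-1.3, 0.1, 1.3]
width: 0.0191
grasp_force: 15.0
```

Emit:
play_rows(
  plan=[
    [[0,0,0.0005],[0,0,0],0.01],
    [[0,0,0.001],[0,0,0],0.01],
    [[0,0,0.001],[0,0,0],0.01],
  ],
)

```text
time: 15.9
tool_pos: [0.5005, 0.3774, 0.0511]
tcp_rot: [0.831, -0.557, 0.0, -0.001]
contact_force: [-1.4, -0.7, 6.9]
width: 0.0194
grasp_force: 15.0
```

The foot touched the floor at 6.9 N. I'll ease the load slightly, open slowly and retreat straight up.

Emit:
play_rows(
  plan=[
    [[0,0,-0.0005],[0,0,0],0.01],
    [[0,0,-0.0005],[0,0,0],0.018],
    [[0,0,-0.0005],[0,0,0],0.022],
    [[0,0,-0.0005],[0,0,0],0.026],
    [[0,0,-0.0005],[0,0,0],0.035],
    [[0,0,-0.0005],[0,0,0],0.045],
    [[0,0,-0.0005],[0,0,0],0.06],
    [[0,0,-0.0005],[0,0,0],0.06],
    [[0,0,-0.0005],[0,0,0],0.06],
  ],
  squeeze=5,
)

```text
time: 16.8
tool_pos: [0.5002, 0.3769, 0.0506]
tcp_rot: [0.831, -0.557, 0.0, 0.0]
contact_force: [-0.5, -0.4, 0.2]
width: 0.0581
grasp_force: 0.0
```

Emit:
play_rows(
  plan=[
    [[0,0,-0.01],[0,0,0],0.06],
    [[0,0,-0.03],[0,0,0],0.06],
    [[0,0,-0.06],[0,0,0],0.06],
    [[0,0,-0.1],[0,0,0],0.06],
    [[0,0,-0.14],[0,0,0],0.06],
    [[0,0,-0.18],[0,0,0],0.06],
    [[0,0,-0.2],[0,0,0],0.06],
    [[0.08,0,-0.2],[0,0,0],0.06],
    [[0.13,0,-0.2],[0,0,0],0.06],
    [[0.13,0,-0.2],[0,0,0],0.06],
  ],
)

```text
time: 17.8
tool_pos: [0.55, 0.2543, 0.252]
tcp_rot: [0.831, -0.557, 0.0, -0.0]
contact_force: [0.2, -0.4, 0.6]
width: 0.0596
grasp_force: 0.0
```

```bash
python3 - <<'E'
from h import *
import cv2
s=env.observe();print(s['time'],s['tool_pos'],s['width'],s['contact_force'])
ims=[]
for c in ['wrist','scene','side']:
    im=env.camera(c); ims.append(im)
    for k in ['vial_cap','vial_foot','handle_left_grip','handle_right_grip','spare_vial']:
        print(c,k,[(np.round(d['at'],4).tolist(),round(d['confidence'],2)) for d in env.pinpoint(k,c)][:3])
cv2.imwrite('pics/c7.png',np.hstack([cv2.resize(ims[1][130:330,270:520],(500,400),interpolation=2),cv2.resize(ims[2][250:400,220:332],(299,400),interpolation=2)])[:,:,::-1])
E
```

```text
17.8 [0.54999042 0.25433912 0.2520457 ] 0.05957162280905897 [ 0.23645277 -0.37246026  0.58282375]
wrist vial_cap [([0.4955, 0.379, 0.0658], 0.92)]
wrist vial_foot [([0.5003, 0.3787, -0.0008], 0.96)]
wrist handle_left_grip [([0.2645, 0.2179, 0.0563], 0.61)]
wrist handle_right_grip [([0.3098, 0.2349, 0.0497], 0.89), ([0.4963, 0.3823, 0.0013], 0.31)]
wrist spare_vial []
scene vial_cap [([0.4975, 0.3786, 0.069], 0.57)]
scene vial_foot [([0.7178, 0.0907, 0.0011], 0.46)]
scene handle_left_grip [([0.5833, -0.1025, 0.0446], 0.92), ([0.2194, -0.4025, 0.0504], 0.66), ([0.7164, 0.2477, -0.0039], 0.63)]
scene handle_right_grip [([0.6264, -0.0815, 0.0504], 0.85), ([0.3106, 0.2388, 0.0515], 0.78), ([0.2673, -0.3898, 0.0509], 0.76)]
scene spare_vial [([0.7169, 0.09, 0.0029], 0.64), ([0.5791, -0.1015, 0.0444], 0.44)]
side vial_cap [([0.4998, 0.3739, 0.068], 0.5)]
side vial_foot [([0.5008, 0.3767, 0.0024], 0.77)]
side handle_left_grip [([0.2628, 0.2183, 0.0501], 0.95)]
side handle_right_grip [([0.3156, 0.2339, 0.0484], 0.91)]
side spare_vial []
```

View pics/c7.png

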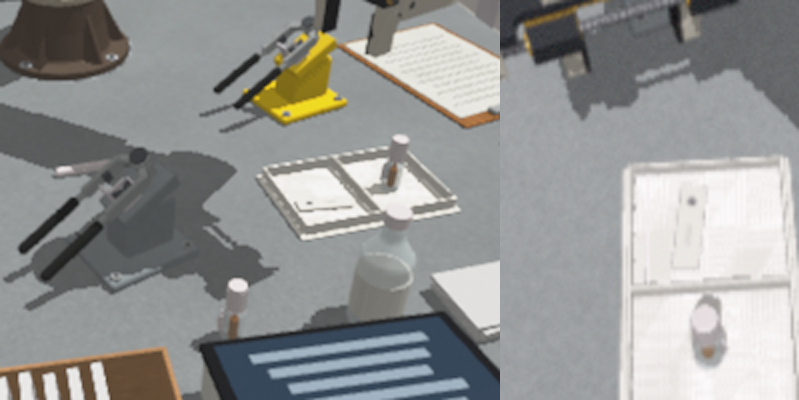

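The vial stands upright in the empty compartment (scene crop ~(397,165) px). The crusher's handles are open, and the cassette and spare vial are where they were. I'll hand the job in.

```bash
python3 -c "
from plant import env
print(env.finish_job())"
```

```text
the job is handed in; nothing more can be done
None
```

The job is handed in after about 18 s of robot time. The handles closed well past the point where the ampoule gives and sprang open again, and the vial now stands upright in the tray's empty compartment.

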